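# Clip the carrying rod into a slide rack and hold the rack over its staining trough

## Robot

A 7-joint arm with a two-finger parallel gripper is mounted at the origin on a cart in front of the work surface, level with it; the furniture and walls round the work are solid. World frame = base frame: x ahead of the robot, y to its left, z up, the work surface at z = 0. Lengths are in m, angles in degrees, forces in N, time in s.
With the tool pointing down it reaches from about 0.425 to 0.875 m from the base axis. Payload 4.7 kg.
Tool frame: the origin (TCP) lies at the very end of the fingers, on their centre line; the grasp point (between the pads) lies 19 mm behind it; z points along the fingers, x is the direction in which the jaws open and shut, and the axes are right-handed (so a half turn about z gives the same grasp; the last joint's range is limited). The gripper opens to 87 mm and grips with 3 to 60 N. Pads are 19 mm wide; open, the fingers measure 117 mm over their backs; the gripper's body (75 mm by 190 mm) begins 51 mm behind the grasp point.
Start: joints at [65.495, 18.392, -4.016, 83.108, 1.295, 78.541, -3.26], TCP at [0.278, -0.588, 0.223] pointing down, gripper open.
Joint ranges: [-163.93, 163.93], [-17.29, 119.83], [-79.2, 71.16], [3.27, 140.29], [-89.18, 269.18], [5.43, 117.66], [-154.24, 154.24]. Speed limits (degrees/s): [147.25, 147.25, 180, 180, 180, 180, 180].

## Interface

Orientations are given as [roll, pitch, yaw] about the fixed x, y, z axes, in that order (R = Rz(yaw) Ry(pitch) Rx(roll)).
In Python, from cell import get_obs, viewer, env gives the robot as it stands.
- The arm moves only by the tool jog_arm, never from a script. Its argument "moves" is a list of rows, each a list of 7 numbers: the finger opening in cm, from 0 to 8.7, then the shift along the tool's x, y, z in cm, then the turn, a rotation vector about the tool's x, y, z in rad. In form: [[hand, x, y, z, rx, ry, rz], ...]. A call has 1 to 12 rows; each row is the pose to reach, as a shift and turn from the pose measured when the call began, along the tool's axes at that moment; what a row does not reach only later rows make up. A row lasts 1/12 s, in which the tool goes at most 41.7 mm and 7.16 degrees, less where a joint would pass 70% of its speed; a pose out of reach is approached as far as the arm can. A call with a gripper value outside its range is refused whole. The fingers move at their own pace and stop on an object; "squeeze" is the grip in N (left out, the last holds). Time passes only in rows, so rows that repeat a pose let the fingers close. It gives the time, the measured TCP pose, the force and the opening at its end, in the units of the state.
- get_obs(): the state, without advancing time (a new reading comes with each control period).
- viewer.read_camera(name): name is "scene" or "top"; returns the picture (400x640x3 uint8, red, green, blue); there is no depth.
- viewer.camera_params(name): a dict with "fx", "fy", "cx", "cy" (pixels), "extrinsics" (4x4, takes a point from camera to world coordinates). Camera axes: x right, y up, looking along -z (the intrinsics and any distortion apply to the point x, -y, -z); pixel columns grow to the right and rows downward; lengths in m; the calibration is good to about 2 mm. A picture is of the moment at which its call begins. camera_params takes no time and is no camera call.
- env.sign_off(): hands the job in, once; it reports no verdict.
The state is a dict: "time_s": time; "qpos": joint angles; "joint_velocities": joint speeds; "effort": joint torques, N m; "tool_pos": TCP position; "tool_rot": TCP orientation; "force": force on the tool from outside, world axes, zero at the start; "wrist_torque": the same for the moment, N m; "grip_width": finger opening in m.
Only numpy, scipy, OpenCV 4.12 (cv2) and the standard library are available. Lean on these libraries where they do the work, as an engineer would, in place of code of your own. Each camera call takes 0.05 s, during which the arm holds its last target. There are 200 camera calls.

## Task

Press the steel carrying rod down into the two spring clips of the slide rack until it is fully home in both, then lift the rack by that rod, carry it clear of the tubes, vial and beaker without disturbing them, and stop with it hanging level just above the staining trough, about 15 mm over the rim, centred and lined up to go straight in but never touching the trough. Do not lower it or put it down: finish while still holding it there, still, by the rod.

Things in the scene. Friction and masses are not known exactly. Their poses are not given: they have to be found in the camera images.
- slide_rack: Loose stainless slide-staining rack with six fixed glass slides, about 0.22 kg. Foot 60 (x) by 100 mm (y), 93 mm high. Origin: centre of its underside, z up, y along its length; a half turn makes no difference. Each end plate (y = -46, +46 mm, 10 mm thick on top) rises to a fork clip for the rod. Between the end plates the space is free down to 32 mm above the underside.
- rod_seat (a point): Point of the rack midway between its clips, 70 mm above its underside: the rod's middle belongs here, the rod along the rack's y axis (axes as the rack's). Each fork: slot 11 mm wide, floor 65 mm above the underside, fixed prong on the -x side, grey sprung jaw on the +x side, both flared at the top (mouth about 20 mm wide at 93 mm); push the rod straight down between them.
- jaw_a (a joint): Sprung jaw of the clip at the rack's y = -46 mm: 0 closed, positive (rad) swung outward. The rod pushes its nose out by about 0.1 rad as it passes; it springs back to about 0 when the rod is home. Both jaws together take about 8 to 18 N of downward push, and easily bear the rack's weight when the rod is lifted.
- jaw_b (a joint): The same for the jaw at the rack's y = +46 mm.
- carry_rod: Loose steel rod 10 mm in diameter with a black knob of 16 mm diameter on each end, 150 mm long over the knobs (120 mm between them), about 60 g, lying on the desk with its axis 8 mm above the desk. Origin: below its middle, on the line on which the knobs rest; y along the rod. It may turn about its own axis when handled, so use rod_mid for its middle.
- rod_mid (a point): Middle of the carrying rod, on its axis; its y axis runs along the rod. Grip it here, across the rod.
- trough: Empty grey rectangular staining trough, open at the top, fixed to the desk: 100 mm (x) by 136 mm (y) outside (148 mm over the small lugs at its ends), 60 mm high, walls 4 mm, inside 92 by 128 mm. Origin: centre of its underside; y along its length. A half turn makes no difference.
- trough_rim (a point): Centre of the trough's mouth at the height of the rim, 60 mm above the desk; axes as the trough's. The rack's underside is to hang about 15 mm above this point.
- tube_stand: Clear stand for 50 ml tubes, 44 mm (its x) by 150 mm (its y), 75 mm high, loose, between the rack and the trough. Origin: centre of its underside. Not to be disturbed.
- tube_1: 50 ml tube with a screw cap, 34 mm across, standing in the tube stand; its top is 117 mm above the desk. Origin: its lower tip. Not to be disturbed.
- tube_2: Another such tube in the stand, its top 117 mm above the desk. Not to be disturbed.
- vial: Amber vial with white cap, 28 mm across, 64 mm high, loose, beside the tube stand. Origin: centre of its underside. Not to be disturbed.
- beaker: Small glass beaker, 53 mm across, 61 mm high, loose, beside the tube stand. Origin: centre of its underside. Not to be disturbed.
Not all that is in view belongs to the job. Leave any yellow look-alike of the slide_rack alone.

How it is judged:
By the outcome, as a careful person would: the job done as asked, in the order asked, and still so for the second after the job is handed in, while the arm keeps its last pose, push and grip.
It also fails if it takes over 56 s, if anything falls off the work surface, if the arm or the gripper's body presses on something with over 40 N, if the wrist force passes 120 N, or if a joint passes its speed limit or range.

## Working session

There is one attempt and no reset: what is moved stays moved. The work goes in short steps, Python scripts to look and compute and a tool call to move; the robot and the scene stay as the last step left them, time stands still between calls to the robot, and variables do not carry over. Pictures are saved under pics/ and viewed, and the job is handed in when it is done.

Besides the shell and the picture viewer there is one more tool, called after "Emit:" as a command line: name --pt "numbers of a row" for each row, then --argument value for the rest. jog_arm: Moves the arm, as the interface text tells. Its arguments: {"type":"object","properties":{"moves":{"type":"array"},"squeeze":{"type":"number"}},"required":["moves"]}

```bash
mkdir -p pics; ls
python3 - <<'E'
from cell import get_obs, viewer
import cv2, numpy as np
print(get_obs())
for n in("scene","top"):
    im=viewer.read_camera(n); cv2.imwrite(f"pics/{n}0.png",im[:,:,::-1])
    p=viewer.camera_params(n); print(n,{k:(np.round(v,4).tolist() if k=="extrinsics" else v) for k,v in p.items()})
E
```

```text
pics
{'time_s': 0.0, 'qpos': array([65.49465971, 18.43941237, -4.01506586, 83.17734525,  1.2958714 ,
       78.54094996, -3.25994532]), 'joint_velocities': array([-0.06837505,  0.02184133,  0.0576659 , -0.00356797,  0.07611601,
       -0.01690531, -0.07643789]), 'effort': array([-1.32998812e-04, -4.91281128e+01, -4.03564554e-01, -3.12526238e+01,
       -6.36726804e-02,  4.35681792e-02,  1.72794994e-04]), 'tool_pos': array([ 0.27761567, -0.58709602,  0.22143606]), 'tool_rot': array([ 1.79993105e+02,  1.12413309e-01, -6.46850759e+01]), 'force': array([-0.03660802, -0.08652593,  1.51671834]), 'wrist_torque': array([ 0.01561603, -0.00310256, -0.02707511]), 'grip_width': 0.08688445587681838}
scene {'fx': 381.3548413797794, 'fy': 381.3548413797794, 'cx': 319.781405784735, 'cy': 205.60596105395217, 'extrinsics': [[-0.599, 0.4844, -0.6377, -0.0901], [-0.8007, -0.3504, 0.4859, 0.4229], [0.0119, 0.8016, 0.5977, 0.6401], [0.0, 0.0, 0.0, 1.0]]}
top {'fx': 499.7448509915166, 'fy': 499.7448509915166, 'cx': 313.03983557330923, 'cy': 196.29754186069354, 'extrinsics': [[0.0145, 0.9892, -0.1457, 0.3318], [-0.9997, 0.0169, 0.015, -0.0538], [0.0173, 0.1455, 0.9892, 1.3433], [0.0, 0.0, 0.0, 1.0]]}
```

View pics/scene0.png

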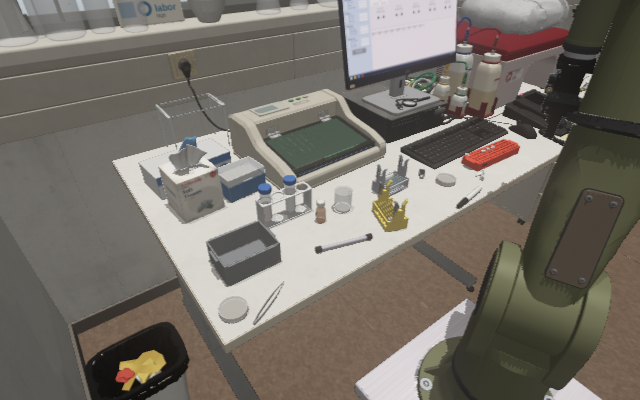

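View pics/top0.png

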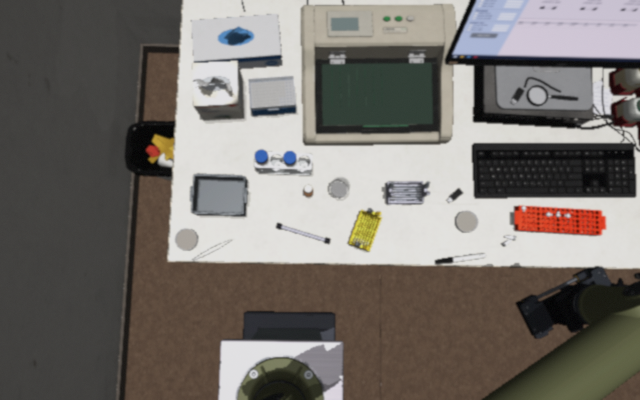

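The top view shows the grey rack at (406,192), the yellow look-alike at (365,230), the rod at (303,233), the trough at (220,195), the tubes at (262/289,158), the vial at (308,191) and the beaker at (339,188). The grey one is the slide_rack, being stainless with slides; the yellow one stays where it is. I'll enlarge both views to confirm.

```bash
cat > h.py <<'E'
import numpy as np, cv2
from cell import viewer, get_obs
def ray(cam,u,v):
    p=viewer.camera_params(cam); E=np.array(p["extrinsics"])
    d=np.array([(u-p["cx"])/p["fx"],-(v-p["cy"])/p["fy"],-1.0])
    return E[:3,3],E[:3,:3]@d
def onz(cam,u,v,z):
    o,d=ray(cam,u,v); return o+d*(z-o[2])/d[2]
def proj(cam,P):
    p=viewer.camera_params(cam); E=np.array(p["extrinsics"])
    c=E[:3,:3].T@(np.asarray(P)-E[:3,3]); return np.array([p["cx"]+p["fx"]*c[0]/-c[2],p["cy"]-p["fy"]*c[1]/-c[2]])
def crop(im,x0,y0,w,h,s,fn):
    cv2.imwrite(fn,cv2.resize(im[y0:y0+h,x0:x0+w,::-1],None,fx=s,fy=s,interpolation=cv2.INTER_CUBIC))
E
python3 - <<'E'
from h import *
print(viewer.camera_params("top").keys())
t=cv2.imread("pics/top0.png")[:,:,::-1]; s=cv2.imread("pics/scene0.png")[:,:,::-1]
crop(t,340,160,110,95,7,"pics/t_rack.png")
crop(s,310,145,110,95,7,"pics/s_rack.png")
crop(t,180,140,170,110,4.7,"pics/t_rest.png")
print(proj("top",[0,0,0]),onz("top",303,233,.008),onz("top",406,192,.07),onz("top",220,195,.06))
E
```

```text
dict_keys(['fx', 'fy', 'cx', 'cy', 'extrinsics'])
[281.05244236 400.44077228] [ 0.42898192 -0.04872718  0.008     ] [ 0.53474477 -0.31353726  0.07      ] [0.52014964 0.16757285 0.06      ]
```

View pics/t_rack.png

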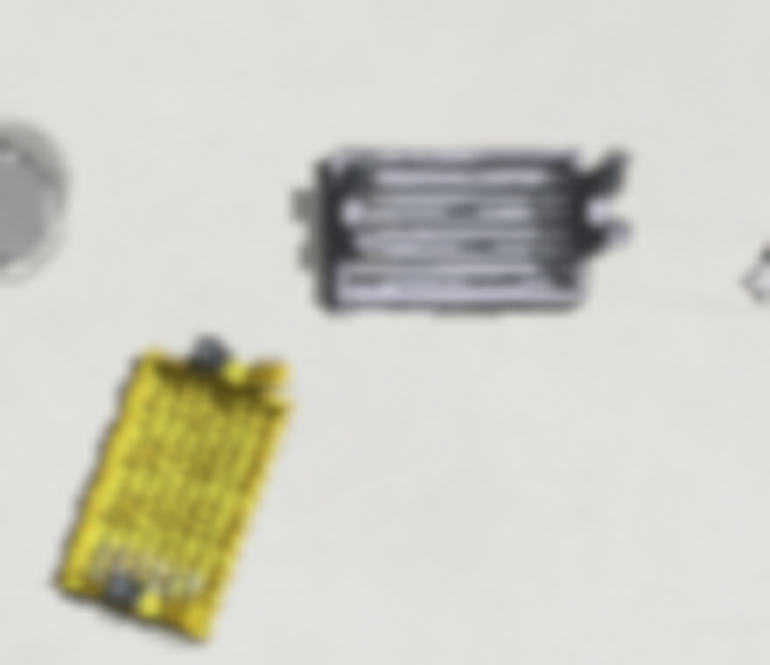

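View pics/s_rack.png

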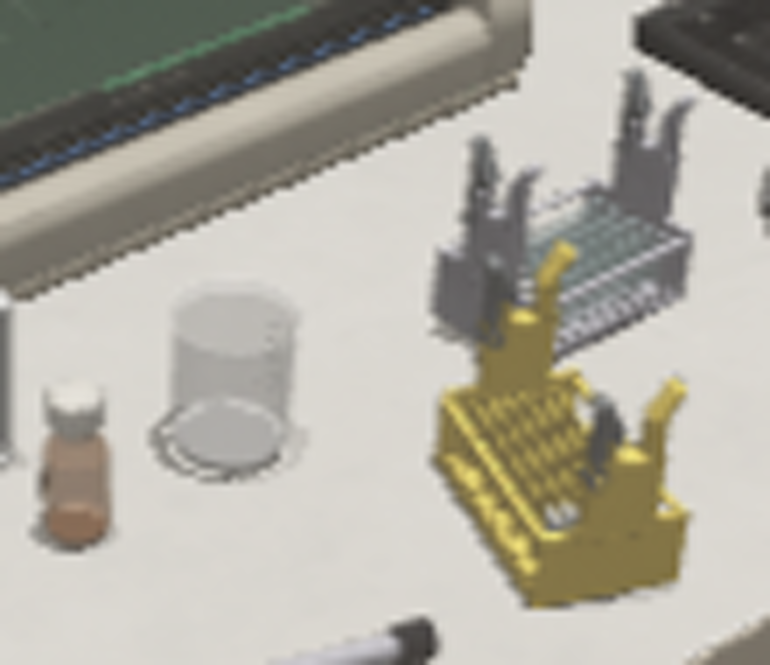

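View pics/t_rest.png

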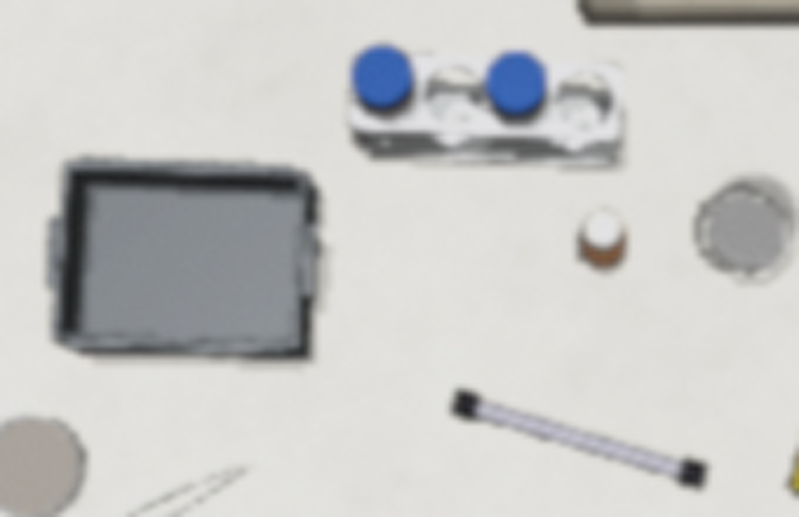

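The enlarged crops confirm it: the grey slotted rack with two tall forks is the target, and the yellow rack at bottom-left is the decoy. Next I'll measure the rod, the rack fork tips and the trough in both views.

```bash
cat >> h.py <<'E'
def tri(a,b):
    (o1,d1),(o2,d2)=ray("top",*a),ray("scene",*b)
    d1=d1/np.linalg.norm(d1);d2=d2/np.linalg.norm(d2)
    t=np.linalg.lstsq(np.c_[d1,-d2],o2-o1,rcond=None)[0]
    p,q=o1+t[0]*d1,o2+t[1]*d2; return (p+q)/2,np.linalg.norm(p-q)
E
python3 - <<'E'
from h import *
t=cv2.imread("pics/top0.png")[:,:,::-1]; s=cv2.imread("pics/scene0.png")[:,:,::-1]
crop(t,380,172,55,40,14,"pics/t_r2.png"); crop(s,365,150,50,48,12,"pics/s_r2.png"); crop(s,200,215,90,72,8,"pics/s_tr.png"); crop(s,305,225,75,35,10,"pics/s_rod.png")
# rod knobs by dark mask
for n,im,(x,y,w,h) in(("top",t,(270,218,66,30)),("scene",s,(310,228,68,28))):
    m=(im[y:y+h,x:x+w].max(2)<95).astype(np.uint8)
    k,_,st,c=cv2.connectedComponentsWithStats(m)
    for i in range(1,k):
        if st[i,4]>5: u,v=c[i]+(x,y); print(n,st[i,4],u,v,onz(n,u,v,.008))
for a in((68,160),(315,172),(310,355),(58,343)): print("rim",onz("top",180+a[0]/4.7,140+a[1]/4.7,.06))
E
```

```text
top 18 278.6111111111111 225.77777777777777 [0.44726552 0.01682373 0.008     ]
top 19 326.8421052631579 240.21052631578948 [ 0.41075268 -0.11265354  0.008     ]
scene 27 368.85185185185185 236.62962962962962 [ 0.40804119 -0.11269041  0.008     ]
scene 34 318.4117647058824 249.44117647058823 [0.44513849 0.01726184 0.008     ]
rim [0.57412805 0.23608859 0.06      ]
rim [0.5698033  0.09942198 0.06      ]
rim [0.46785475 0.09871821 0.06      ]
rim [0.47219529 0.23655394 0.06      ]
```

View pics/t_r2.png

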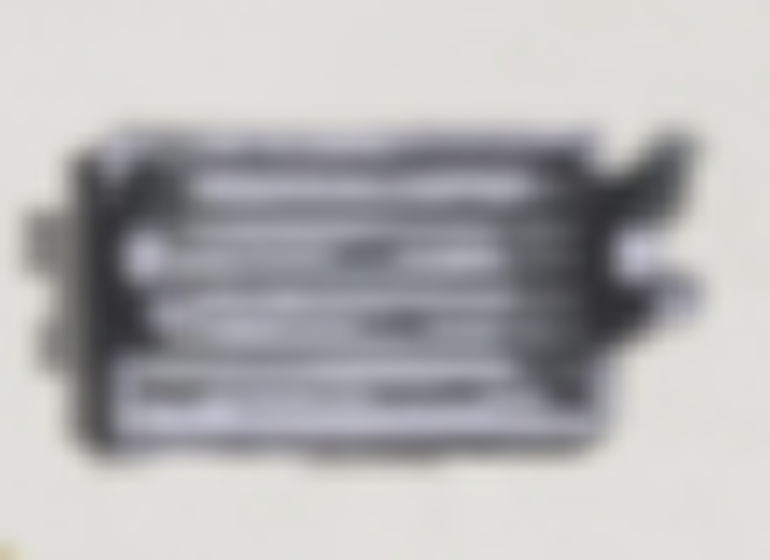

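View pics/s_r2.png

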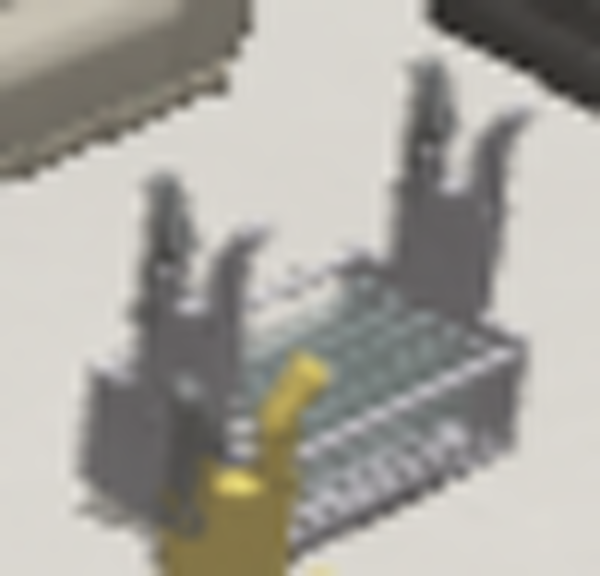

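View pics/s_tr.png

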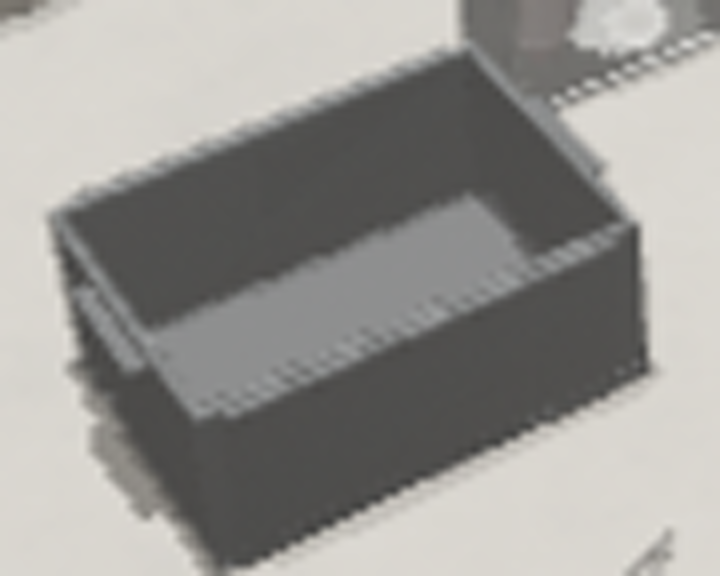

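View pics/s_rod.png

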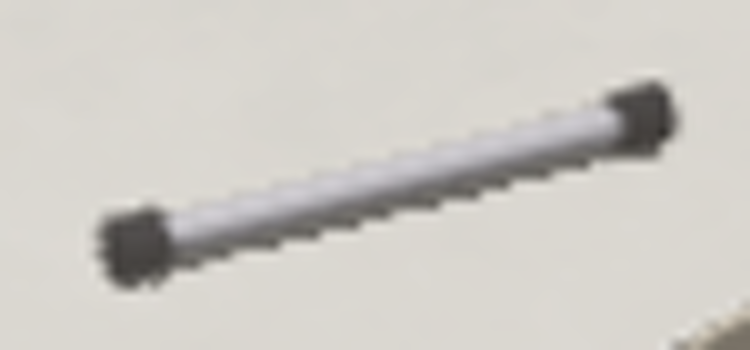

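Run:
```python
from h import *
S=lambda x,y:(365+(x+.5)/12-.5,150+(y+.5)/12-.5); T=lambda x,y:(380+(x+.5)/14-.5,172+(y+.5)/14-.5)
np.set_printoptions(precision=4,suppress=True)
print("tips tri",tri(T(690,140),S(430,62)),tri(T(692,293),S(527,113)))
print("left prong",tri(T(165,310),S(262,232)))
print("scene tips z.093",[onz("scene",*S(*p),.092) for p in((162,178),(260,235),(430,65),(525,115))])
print("top tips z.093",[onz("top",*T(*p),.092) for p in((690,140),(692,293))])
print("floors tri",tri(T(145,257),S(190,305)),tri(T(635,257),S(457,188)))
print("top floors",[onz("top",*T(*p),.065) for p in((145,257),(635,257))])
print("scene floors",[onz("scene",*S(*p),.065) for p in((190,305),(457,188))])
print("foot top z0 near edge",[onz("top",*T(*p),0) for p in((85,455),(600,450))])
c=[onz("scene",200+(x+.5)/8-.5,215+(y+.5)/8-.5,.06) for x,y in((470,45),(635,225),(205,415),(55,215))]
print("trough scene",np.array(c),np.mean(c,0))
t=cv2.imread("pics/top0.png")[:,:,::-1];crop(t,185,168,70,55,11,"pics/t_tr.png")
```

```text
tips tri (array([ 0.5596, -0.3687,  0.0894]), np.float64(0.000516196315339712)) (array([ 0.5303, -0.3696,  0.0885]), np.float64(0.0034495562715881846))
left prong (array([ 0.5247, -0.2731,  0.0919]), np.float64(0.0043758560920466785))
scene tips z.093 [array([ 0.5542, -0.2725,  0.092 ]), array([ 0.5222, -0.273 ,  0.092 ]), array([ 0.5553, -0.364 ,  0.092 ]), array([ 0.5247, -0.3646,  0.092 ])]
top tips z.093 [array([ 0.5593, -0.3678,  0.092 ]), array([ 0.5311, -0.3677,  0.092 ])]
floors tri (array([ 0.5406, -0.2728,  0.0636]), np.float64(0.00014456197844758297)) (array([ 0.5419, -0.3646,  0.0634]), np.float64(0.0008019161884722653))
top floors [array([ 0.5404, -0.2726,  0.065 ]), array([ 0.5419, -0.3639,  0.065 ])]
scene floors [array([ 0.5392, -0.2711,  0.065 ]), array([ 0.5399, -0.3627,  0.065 ])]
foot top z0 near edge [array([ 0.5118, -0.2718,  0.    ]), array([ 0.5145, -0.3722,  0.    ])]
trough scene [[0.5687 0.1068 0.06  ]
 [0.471  0.1092 0.06  ]
 [0.4745 0.2387 0.06  ]
 [0.5703 0.2386 0.06  ]] [0.5211 0.1733 0.06  ]
```

View pics/t_tr.png

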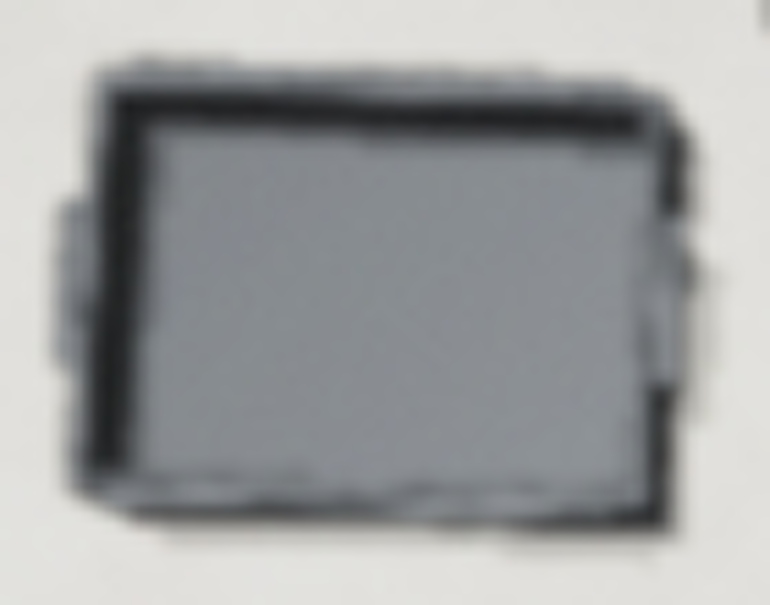

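Run:
```python
from h import *
np.set_printoptions(precision=4,suppress=True)
c=np.array([onz("top",185+(x+.5)/11-.5,168+(y+.5)/11-.5,.06)[:2] for x,y in((97,70),(662,93),(648,513),(74,492))])
print(c,c.mean(0))
for a,b in((0,1),(1,2),(2,3),(3,0)): d=c[b]-c[a]; print(np.hypot(*d),np.degrees(np.arctan2(d[1],d[0])))
e=np.array([[.5687,.1068],[.471,.1092],[.4745,.2387],[.5703,.2386]])
for a,b in((0,1),(1,2),(2,3),(3,0)): d=e[b]-e[a]; print("s",np.hypot(*d),np.degrees(np.arctan2(d[1],d[0])))
from scipy.spatial.transform import Rotation as R
o=get_obs(); r=R.from_euler("xyz",o["tool_rot"],degrees=True); p=o["tool_pos"]
for tgt in([.428,-.048,.1],):
    print("shift cm",r.inv().apply(np.array(tgt)-p)*100)
```

```text
[[0.5744 0.239 ]
 [0.5713 0.1054]
 [0.4712 0.1053]
 [0.474  0.2394]] [0.5227 0.1723]
0.13356726739425326 -91.35371735426011
0.10003122037656435 -179.90387539813403
0.13413780497101574 88.83273318167187
0.10045484856747117 -0.2350812498588586
s 0.09772947354815742 178.59281247454956
s 0.12954728866325224 88.45184230102204
s 0.09580005219205263 -0.05980768131855118
s 0.13180971132659383 -90.69551399334573
shift cm [-42.2876 -36.6421  12.2295]
```

Measured so far:

| Item | Position (m) | Heading | Check |
|---|---|---|---|
| Rod middle | (0.428, -0.048) | 74.2° | knob spacing 0.1345 m, as it should be |
| Rack seat | (0.5405, -0.318) | about 91° | fork spacing 0.092 m, as it should be |
| Trough centre | (0.522, 0.1725) | about 89° | top-view rim 0.100 × 0.134 m; scene reads 0.097 × 0.131 |

Next is the move to above the rod, staying high over the yellow rack.

Emit:
jog_arm --pt "8.7 -42.3 -36.6 0 0 0 -0.853" --pt "8.7 -42.3 -36.6 0 0 0 -0.853" --pt "8.7 -42.3 -36.6 0 0 0 -0.853" --pt "8.7 -42.3 -36.6 0 0 0 -0.853" --pt "8.7 -42.3 -36.6 0 0 0 -0.853" --pt "8.7 -42.3 -36.6 0 0 0 -0.853" --pt "8.7 -42.3 -36.6 0 0 0 -0.853" --pt "8.7 -42.3 -36.6 0 0 0 -0.853" --pt "8.7 -42.3 -36.6 0 0 0 -0.853" --pt "8.7 -42.3 -36.6 0 0 0 -0.853" --pt "8.7 -42.3 -36.6 0 0 0 -0.853" --pt "8.7 -42.3 -36.6 0 0 0 -0.853"

```text
time_s: 1.1
tool_pos: [0.4115, -0.1038, 0.2221]
tool_rot: [-180.0, 0.1, -15.8]
force: [2.1, -0.3, -0.1]
grip_width: 0.0871
```

```bash
cat >> h.py <<'E'
from scipy.spatial.transform import Rotation as R
np.set_printoptions(precision=4,suppress=True)
def rel(tgt,yaw):
    o=get_obs(); r=R.from_euler("xyz",o["tool_rot"],degrees=True)
    g=R.from_euler("xyz",[180,0,yaw],degrees=True)
    print("t",o["time_s"],"pos",o["tool_pos"],"rot",o["tool_rot"],"F",o["force"],"M",o["wrist_torque"],"w",o["grip_width"],"q",o["qpos"])
    print("shift",r.inv().apply(np.array(tgt)-o["tool_pos"])*100,"turn",(r.inv()*g).as_rotvec())
E
python3 -c "
from h import *
rel([.428,-.048,.06],-15.8)"
```

```text
t 1.1 pos [ 0.4115 -0.1038  0.2221] rot [-179.9676    0.0674  -15.825 ] F [ 2.0774 -0.2949 -0.1201] M [-0.0094 -0.1136 -0.0318] w 0.08708991339556081 q [ 45.9933  -9.4398 -31.4779 111.7719  -5.0891  76.4174   0.2411]
shift [ 0.0882 -5.8108 16.2128] turn [-0.0006  0.0012 -0.0004]
```

Emit:
jog_arm --pt "8.7 0.1 -5.8 0 0 0 0" --pt "8.7 0.1 -5.8 4 0 0 0" --pt "8.7 0.1 -5.8 8 0 0 0" --pt "8.7 0.1 -5.8 12 0 0 0" --pt "8.7 0.1 -5.8 15 0 0 0" --pt "8.7 0.1 -5.8 16.2 0 0 0" --pt "8.7 0.1 -5.8 16.2 0 0 0" --pt "8.7 0.1 -5.8 16.2 0 0 0" --pt "8.7 0.1 -5.8 16.2 0 0 0"

```text
time_s: 1.85
tool_pos: [0.4291, -0.0483, 0.0613]
tool_rot: [-180.0, -0.0, -15.8]
force: [0.9, 0.3, -0.2]
grip_width: 0.0869
```

```bash
python3 -c "
from h import *
rel([.428,-.048,.0025],-15.8)
s=viewer.read_camera('scene');t=viewer.read_camera('top')
crop(s,280,190,130,90,6,'pics/s1.png');crop(t,260,205,90,60,8,'pics/t1.png')"
```

```text
t 1.85 pos [ 0.4291 -0.0483  0.0613] rot [-179.9588   -0.0415  -15.8341] F [ 0.881   0.2785 -0.2436] M [ 0.0363 -0.082  -0.0179] w 0.08686829197673646 q [ 41.9085   2.3677 -39.1713 122.1442   1.767   55.9826 -14.0604]
shift [-0.1192  0.0066  5.8757] turn [-0.0007 -0.0007 -0.0006]
```

View pics/s1.png

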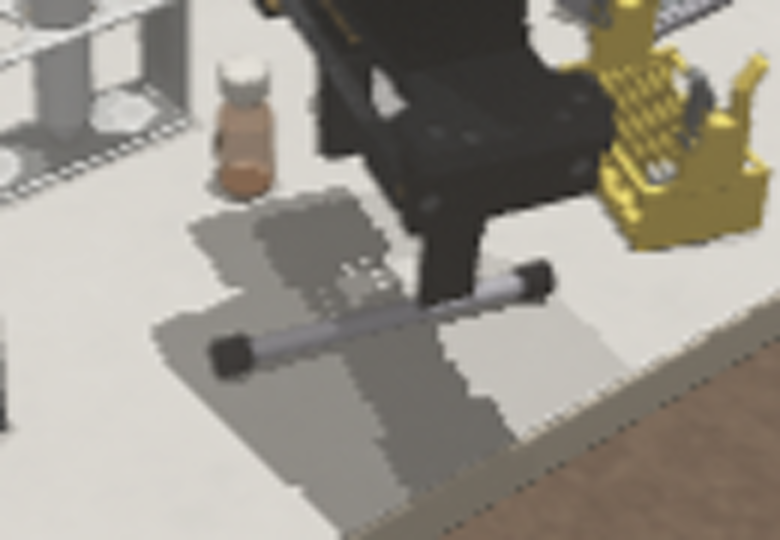

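View pics/t1.png

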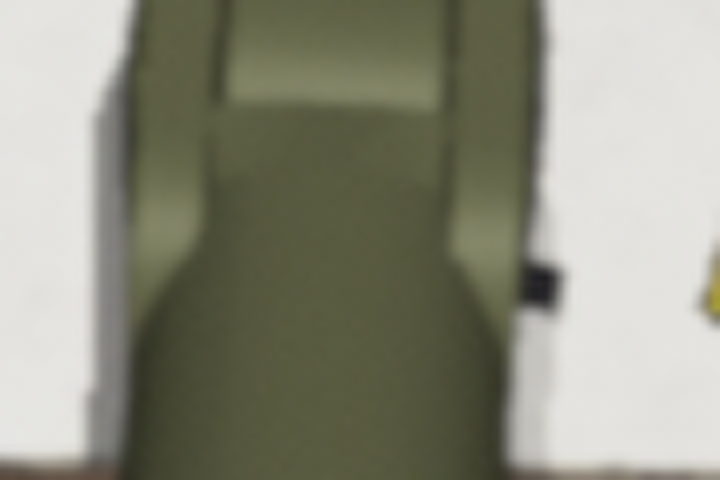

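The scene view shows the fingers straddling the rod with the vial well clear; the top view is blocked by the arm. I'll descend and grip.

Emit:
jog_arm --pt "8.7 -0.1 0 2 0 0 0" --pt "8.7 -0.1 0 4 0 0 0" --pt "8.7 -0.1 0 5.3 0 0 0" --pt "8.7 -0.1 0 5.8 0 0 0" --pt "8.7 -0.1 0 5.8 0 0 0" --pt "5 -0.1 0 5.8 0 0 0" --pt "3 -0.1 0 5.8 0 0 0" --pt "2 -0.1 0 5.8 0 0 0" --pt "1 -0.1 0 5.8 0 0 0" --pt "0 -0.1 0 5.8 0 0 0" --pt "0 -0.1 0 5.8 0 0 0" --pt "0 -0.1 0 5.8 0 0 0" --squeeze 60

```text
time_s: 2.95
tool_pos: [0.4287, -0.0483, 0.0038]
tool_rot: [-180.0, -0.1, -15.8]
force: [-0.3, -1.0, -0.7]
grip_width: 0.0479
```

Emit:
jog_arm --pt "0 0 0 0 0 0 0" --pt "0 0 0 0 0 0 0" --pt "0 0 0 0 0 0 0" --pt "0 0 0 0 0 0 0"

```text
time_s: 3.28
tool_pos: [0.4286, -0.0483, 0.0037]
tool_rot: [-180.0, -0.1, -15.8]
force: [-0.6, 0.0, -0.4]
grip_width: 0.0216
```

Emit:
jog_arm --pt "0 0 0 0.1 0 0 0" --pt "0 0 0 0.1 0 0 0" --pt "0 0 0 0.1 0 0 0" --pt "0 0 0 0.1 0 0 0" --pt "0 0 0 0.1 0 0 0" --pt "0 0 0 0.1 0 0 0"

```text
time_s: 3.78
tool_pos: [0.4286, -0.0482, 0.0027]
tool_rot: [-180.0, -0.1, -15.8]
force: [0.3, 0.2, -0.6]
grip_width: 0.0083
```

Emit:
jog_arm --pt "0 0 0 -3 0 0 0" --pt "0 0 0 -7 0 0 0" --pt "0 0 0 -11 0 0 0" --pt "0 0 0 -15 0 0 0" --pt "0 0 0 -18 0 0 0" --pt "0 0 0 -18 0 0 0" --pt "0 0 0 -18 0 0 0"

```text
time_s: 4.37
tool_pos: [0.4295, -0.0485, 0.1844]
tool_rot: [180.0, -0.4, -15.9]
force: [-0.3, -0.1, -0.8]
grip_width: 0.0079
```

```bash
python3 -c "
from h import *
rel([.5405,-.318,.185],1)
s=viewer.read_camera('scene');t=viewer.read_camera('top')
crop(s,250,90,160,130,5,'pics/s2.png');crop(t,240,185,120,75,6,'pics/t2.png')"
```

```text
t 4.3667 pos [ 0.4295 -0.0485  0.1844] rot [179.9684  -0.3548 -15.8508] F [-0.3267 -0.1171 -0.7921] M [-0.0158 -0.0643 -0.0117] w 0.007856077266978099 q [ 44.2108  -7.3657 -37.9826 114.1815  -4.6825  71.3484  -7.9191]
shift [18.0409 22.895   0.069 ] turn [ 0.0015 -0.0061 -0.2941]
```

View pics/s2.png

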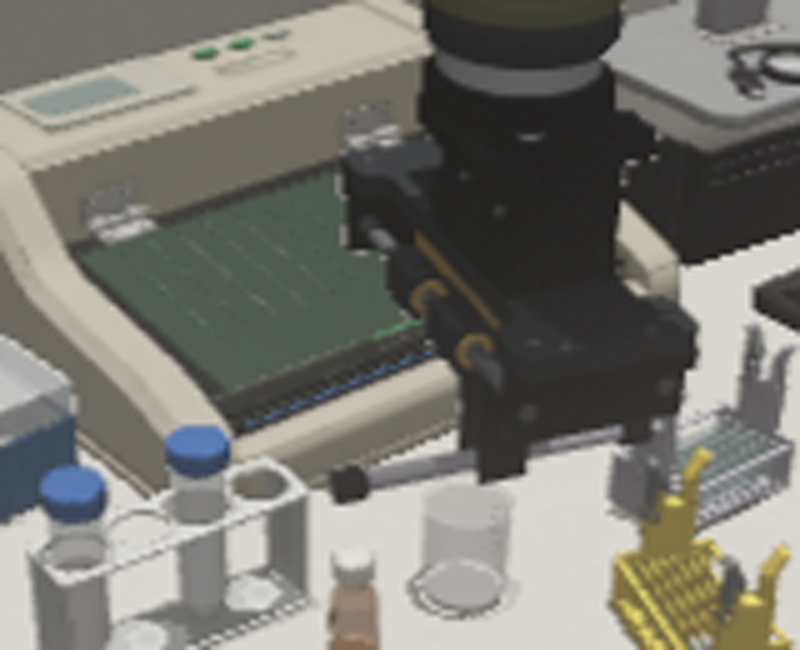

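View pics/t2.png

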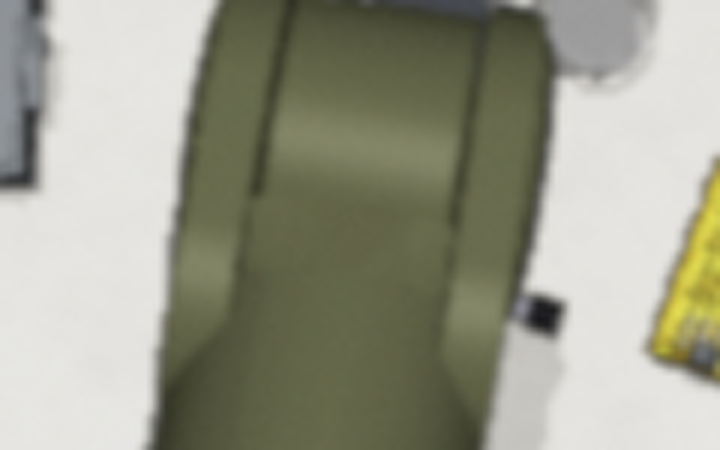

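The rod is gripped and lifted. The near knob is at scene (320,186.6) and the far knob at top (330.8,237.5); I'll compare these with the prediction.

```bash
python3 -c "
from h import *
c=np.array([.4295,-.0485,.1897]);d=np.array([np.cos(np.radians(74.2)),np.sin(np.radians(74.2)),0])*.0675
print(proj('scene',c+d),proj('top',c-d))
s=cv2.imread('pics/s2.png')
print(onz('scene',320,186.6,.1897),onz('top',330.8,237.5,.1897),c+d,c-d)
"
```

```text
[318.7816 185.8531] [330.7016 235.446 ]
[0.4441 0.0161 0.1897] [ 0.4064 -0.1137  0.1897] [0.4479 0.0164 0.1897] [ 0.4111 -0.1134  0.1897]
```

Emit:
jog_arm --pt "0 2 2.5 0 0 -0.006 -0.04" --pt "0 4 5 0 0 -0.006 -0.08" --pt "0 6 7.6 0 0 -0.006 -0.12" --pt "0 8 10.2 0 0 -0.006 -0.16" --pt "0 10 12.7 0 0 -0.006 -0.2" --pt "0 12 15.2 0 0 -0.006 -0.24" --pt "0 14 17.8 0 0 -0.006 -0.294" --pt "0 16 20.3 0 0 -0.006 -0.294" --pt "0 17.5 22.2 0 0 -0.006 -0.294" --pt "0 18 22.9 0 0 -0.006 -0.294" --pt "0 18 22.9 0 0 -0.006 -0.294" --pt "0 18 22.9 0 0 -0.006 -0.294"

```text
time_s: 5.47
tool_pos: [0.5373, -0.3159, 0.1798]
tool_rot: [-179.8, 0.5, 1.0]
force: [0.8, 1.4, -0.2]
grip_width: 0.0084
```

```bash
python3 -c "
from h import *
rel([.5405,-.318,.115],1)"
```

```text
t 5.4667 pos [ 0.5373 -0.3159  0.1798] rot [-179.7667    0.4793    1.0453] F [ 0.787   1.4354 -0.2488] M [ 0.0561 -0.101   0.029 ] w 0.008392613326248032 q [ 51.0677  19.2195 -28.6762  89.1614   9.4199  74.5723  22.1852]
shift [0.3681 0.2432 6.4761] turn [-0.0041  0.0084  0.0008]
```

Emit:
jog_arm --pt "0 0.35 0.2 2.5 -0.004 0.008 0" --pt "0 0.35 0.2 5 -0.004 0.008 0" --pt "0 0.35 0.2 6.2 -0.004 0.008 0" --pt "0 0.35 0.2 6.4 -0.004 0.008 0" --pt "0 0.35 0.2 6.4 -0.004 0.008 0" --pt "0 0.35 0.2 6.4 -0.004 0.008 0"

```text
time_s: 5.97
tool_pos: [0.5411, -0.3172, 0.1171]
tool_rot: [180.0, -0.1, 1.1]
force: [-0.2, -0.3, -0.6]
grip_width: 0.0084
```

```bash
python3 -c "
from h import *
rel([.5405,-.318,.063],1)
s=viewer.read_camera('scene');t=viewer.read_camera('top')
cv2.imwrite('pics/s3raw.png',s[:,:,::-1]);cv2.imwrite('pics/t3raw.png',t[:,:,::-1])
crop(s,350,110,70,65,9,'pics/s3.png');crop(t,370,160,75,60,9,'pics/t3.png')"
```

```text
t 5.9667 pos [ 0.5411 -0.3172  0.1171] rot [179.9595  -0.0643   1.0933] F [-0.1964 -0.2788 -0.6276] M [ 0.0275 -0.062  -0.0227] w 0.008432914666433542 q [ 50.5915  21.9899 -28.1627  93.1873  11.0364  67.5199  21.0331]
shift [-0.0649  0.0799  5.4135] turn [ 0.0007 -0.0011  0.0016]
```

View pics/s3.png

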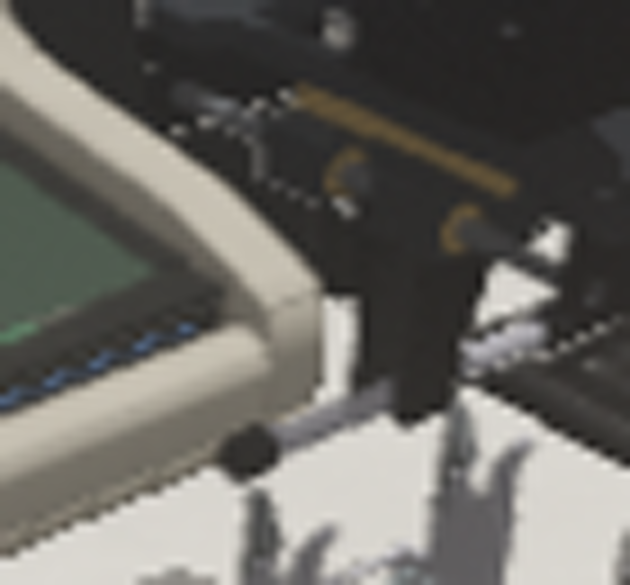

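View pics/t3.png

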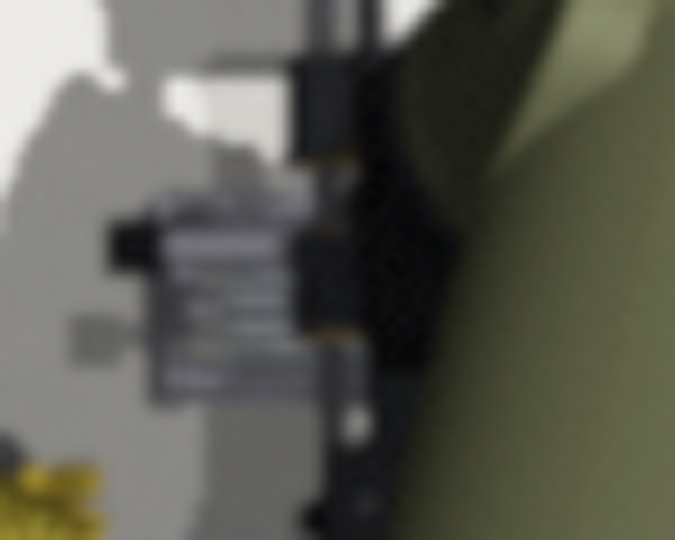

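```bash
python3 -c "
from h import *
print(tri((384.4,187.2),(377.8,160.0)),onz('top',384.4,187.2,.1224),onz('scene',377.8,160,.1224))
s=cv2.imread('pics/s3raw.png')[:,:,::-1];t=cv2.imread('pics/t3raw.png')[:,:,::-1]
for n,im,(x,y,w,h) in(('scene',s,(370,150,14,16)),('top',t,(378,180,9,14))):
    m=(im[y:y+h,x:x+w].max(2)<75).astype(np.uint8);k,_,st,c=cv2.connectedComponentsWithStats(m)
    for i in range(1,k):
        if st[i,4]>6: print(n,st[i],c[i]+(x,y),onz(n,*(c[i]+(x,y)),.1224))
"
```

```text
(array([ 0.537 , -0.2498,  0.1219]), np.float64(0.001620350890380885)) [ 0.5375 -0.2492  0.1224] [ 0.5358 -0.2497  0.1224]
scene [ 4  7  7  6 27] [377.1111 159.8148] [ 0.5376 -0.2488  0.1224]
top [ 4  4  5  8 30] [384.2667 187.1333] [ 0.5377 -0.2489  0.1224]
```

Both cameras put the held knob about 2.3 mm lower in x than the tool reading says. Correcting for that bias, the tool target is (0.5425, -0.3185). I'll descend to the mouth first, then press slowly.

Emit:
jog_arm --pt "0 0.14 0.13 0 0 0 0" --pt "0 0.14 0.13 0.8 0 0 0" --pt "0 0.14 0.13 1.6 0 0 0" --pt "0 0.14 0.13 2.3 0 0 0" --pt "0 0.14 0.13 2.6 0 0 0" --pt "0 0.14 0.13 2.7 0 0 0" --pt "0 0.14 0.13 2.7 0 0 0" --pt "0 0.14 0.13 2.7 0 0 0"

```text
time_s: 6.73
tool_pos: [0.5429, -0.319, 0.0906]
tool_rot: [179.9, -0.1, 1.1]
force: [-0.0, 0.6, -0.8]
grip_width: 0.0083
```

```bash
python3 -c "
from h import *
rel([.5425,-.3185,.0645],1)
s=viewer.read_camera('scene')
crop(s,350,125,70,65,9,'pics/s4.png')"
```

```text
t 6.7333 pos [ 0.5429 -0.319   0.0906] rot [179.924   -0.1161   1.062 ] F [-0.0346  0.6432 -0.812 ] M [-0.0058 -0.0943  0.0049] w 0.008345004129142818 q [ 50.25    23.6453 -27.7719  94.2973  11.933   64.8711  20.4571]
shift [-0.0451 -0.0582  2.6066] turn [ 0.0013 -0.002   0.0011]
```

View pics/s4.png

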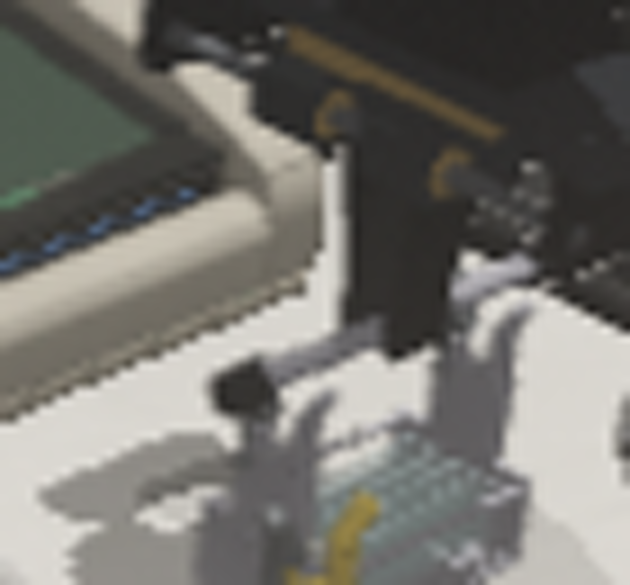

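The rod sits between the flares at both forks. At the near end it is at (290,365) with the prong tip at (325,395); at the far end it is at (500,280) between the jaw at about 460 and the prong at 525. I'll press in steps.

Emit:
jog_arm --pt "0 0 0 0.3 0 0 0" --pt "0 0 0 0.6 0 0 0" --pt "0 0 0 0.9 0 0 0" --pt "0 0 0 1.2 0 0 0" --pt "0 0 0 1.2 0 0 0" --pt "0 0 0 1.2 0 0 0"

```text
time_s: 7.28
tool_pos: [0.5431, -0.3191, 0.0787]
tool_rot: [179.9, -0.1, 1.1]
force: [0.0, 0.3, -0.9]
grip_width: 0.0085
```

Emit:
jog_arm --pt "0 0 0 0.15 0 0 0" --pt "0 0 0 0.3 0 0 0" --pt "0 0 0 0.45 0 0 0" --pt "0 0 0 0.6 0 0 0" --pt "0 0 0 0.6 0 0 0" --pt "0 0 0 0.6 0 0 0"

```text
time_s: 7.78
tool_pos: [0.5435, -0.3195, 0.0743]
tool_rot: [179.8, -0.2, 1.1]
force: [-1.7, 0.7, 6.8]
grip_width: 0.0083
```

```bash
python3 -c "
from h import *
rel([.5425,-.3185,.0645],1)
s=viewer.read_camera('scene')
crop(s,350,125,70,65,9,'pics/s5.png')"
```

```text
t 7.7833 pos [ 0.5435 -0.3195  0.0743] rot [179.8375  -0.174    1.0698] F [-1.7052  0.7439  6.752 ] M [0.0716 0.3369 0.0494] w 0.00826142814331876 q [ 50.0207  24.5911 -27.533   95.0706  12.5287  63.1696  20.0457]
shift [-0.1    -0.1063  0.981 ] turn [ 0.0028 -0.003   0.0012]
```

View pics/s5.png

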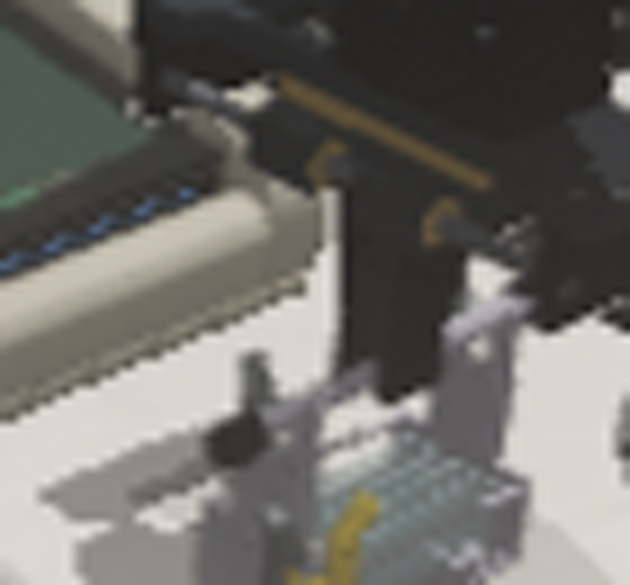

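The rod is entering the jaw noses at 7 N. I'll keep pushing and take out the small lateral drift.

Emit:
jog_arm --pt "0 -0.08 -0.08 0.25 0.002 0 0" --pt "0 -0.08 -0.08 0.5 0.002 0 0" --pt "0 -0.08 -0.08 0.7 0.002 0 0" --pt "0 -0.08 -0.08 0.9 0.002 0 0" --pt "0 -0.08 -0.08 0.9 0.002 0 0"

```text
time_s: 8.25
tool_pos: [0.5432, -0.3192, 0.0655]
tool_rot: [179.9, -0.3, 1.1]
force: [0.8, -1.0, 0.3]
grip_width: 0.008
```

Emit:
jog_arm --pt "0 -0.05 -0.05 0.15 0.002 -0.003 0" --pt "0 -0.05 -0.05 0.3 0.002 -0.003 0" --pt "0 -0.05 -0.05 0.4 0.002 -0.003 0" --pt "0 -0.05 -0.05 0.4 0.002 -0.003 0" --pt "0 -0.05 -0.05 0.4 0.002 -0.003 0"

```text
time_s: 8.67
tool_pos: [0.5436, -0.319, 0.0643]
tool_rot: [179.9, -0.1, 1.1]
force: [-3.1, 1.2, 15.3]
grip_width: 0.008
```

```bash
python3 -c "
from h import *
rel([.5425,-.3185,.0645],1)
s=viewer.read_camera('scene');t=viewer.read_camera('top')
crop(s,350,125,70,65,11,'pics/s6.png');crop(t,370,160,75,60,9,'pics/t6.png')"
```

```text
t 8.6667 pos [ 0.5436 -0.319   0.0643] rot [179.9418  -0.1484   1.0555] F [-3.1128  1.1833 15.3188] M [0.2935 0.6694 0.0189] w 0.0079770373266157 q [ 49.8955  25.232  -27.4026  95.4835  12.7944  62.2492  19.8227]
shift [-0.1063 -0.0529 -0.0249] turn [ 0.001  -0.0026  0.001 ]
```

View pics/s6.png

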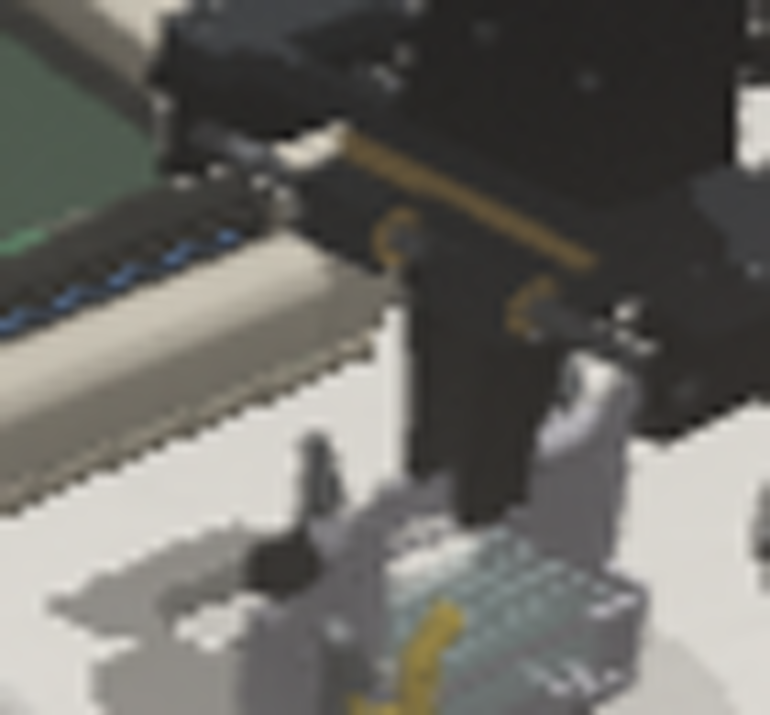

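View pics/t6.png

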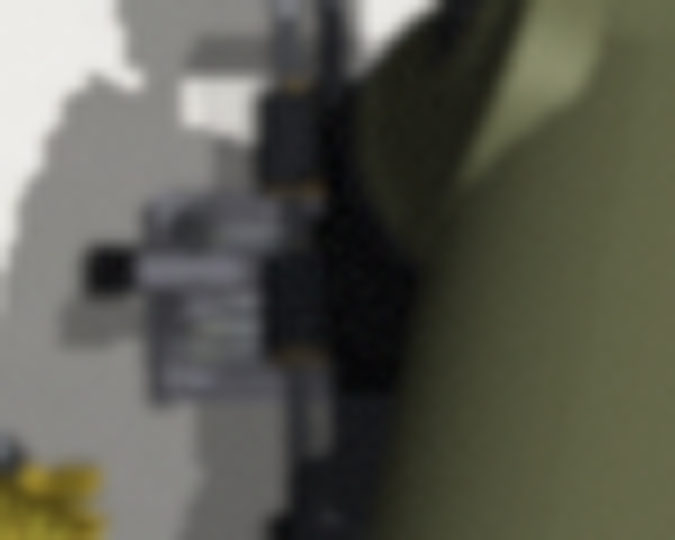

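The rod snapped through (force fell to 0 N at z=0.0655) and then stopped on the floor with 15 N at z=0.0643, with balanced moments. I'll give one firmer press to be sure of both ends, then relax.

Emit:
jog_arm --pt "0 0 0 0.3 0 0 0" --pt "0 0 0 0.4 0 0 0" --pt "0 0 0 0.4 0 0 0" --pt "0 0 0 0.4 0 0 0"

```text
time_s: 9.1
tool_pos: [0.5437, -0.319, 0.0641]
tool_rot: [179.9, -0.1, 1.0]
force: [-7.2, 3.2, 22.5]
grip_width: 0.0082
```

```bash
python3 -c "
from h import *
rel([.5425,-.3185,.0645],1)"
```

```text
t 9.1 pos [ 0.5437 -0.319   0.0641] rot [179.8703  -0.1149   1.0499] F [-7.2359  3.1917 22.5315] M [0.787  1.6319 0.0206] w 0.008177138210386143 q [ 49.8301  25.2428 -27.3839  95.4792  12.8816  62.2475  19.7288]
shift [-0.1183 -0.0563 -0.0358] turn [ 0.0023 -0.002   0.0009]
```

It is fully home: the extra 7 N gave only 0.2 mm. I'll lift 3 cm and check.

Emit:
jog_arm --pt "0 0 0 0 0 0 0" --pt "0 0 0 -0.3 0 0 0" --pt "0 0 0 -0.8 0 0 0" --pt "0 0 0 -1.5 0 0 0" --pt "0 0 0 -2.2 0 0 0" --pt "0 0 0 -2.8 0 0 0" --pt "0 0 0 -3 0 0 0" --pt "0 0 0 -3 0 0 0" --pt "0 0 0 -3 0 0 0"

```text
time_s: 9.85
tool_pos: [0.5436, -0.319, 0.0942]
tool_rot: [179.9, -0.1, 1.0]
force: [-0.2, 0.1, -3.6]
grip_width: 0.0082
```

```bash
python3 -c "
from h import *
rel([.5425,-.3185,.23],-1)
s=viewer.read_camera('scene');t=viewer.read_camera('top')
crop(s,350,115,70,75,10,'pics/s7.png');crop(t,370,160,75,60,9,'pics/t7.png')"
```

```text
t 9.85 pos [ 0.5436 -0.319   0.0942] rot [179.865   -0.1159   1.0496] F [-0.2041  0.082  -3.6327] M [-0.0225 -0.078   0.0495] w 0.008166872644114068 q [ 50.2054  23.4867 -27.8047  94.054   11.8937  65.2317  20.4321]
shift [ -0.0823  -0.0207 -13.5809] turn [ 0.0023 -0.0021  0.0358]
```

View pics/s7.png

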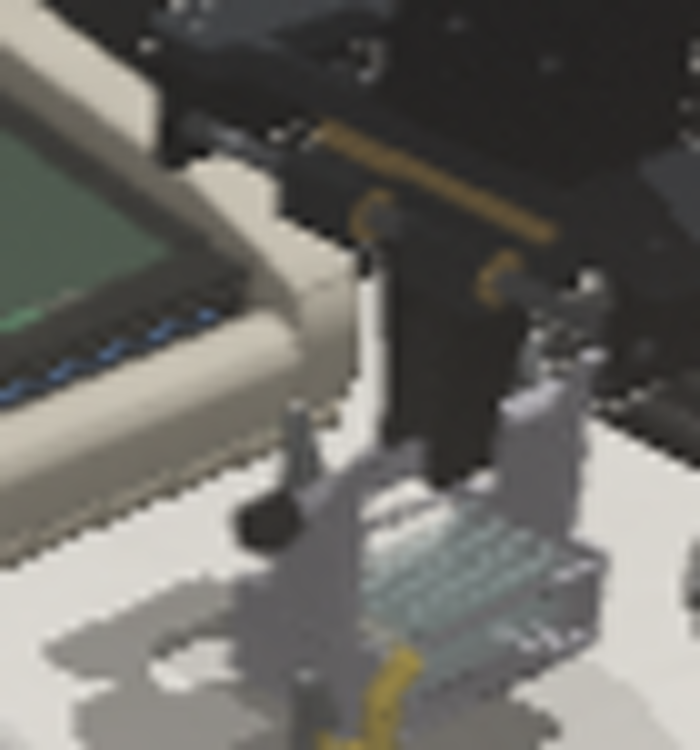

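The rack hangs from the rod in both clips, with a load of about 2.9 N and underside about 30 mm up. I'll raise it to 160 mm under the rack, then carry it over.

Emit:
jog_arm --pt "0 0 0 -0.7 0 0 0" --pt "0 0 0 -2 0 0 0" --pt "0 0 0 -3.7 0 0 0" --pt "0 0 0 -5.5 0 0 0.01" --pt "0 0 0 -7.3 0 0 0.02" --pt "0 0 0 -9.1 0 0 0.036" --pt "0 0 0 -10.8 0 0 0.036" --pt "0 0 0 -12.2 0 0 0.036" --pt "0 0 0 -13 0 0 0.036" --pt "0 0 0 -13.2 0 0 0.036" --pt "0 0 0 -13.2 0 0 0.036" --pt "0 0 0 -13.2 0 0 0.036"

```text
time_s: 10.95
tool_pos: [0.5427, -0.3184, 0.225]
tool_rot: [179.9, -0.0, -1.0]
force: [-0.4, -1.0, -2.8]
grip_width: 0.0082
```

```bash
python3 -c "
from h import *
rel([.524,.172,.226],-1)"
```

```text
t 10.95 pos [ 0.5427 -0.3184  0.225 ] rot [179.9287  -0.0191  -1.0095] F [-0.4205 -1.0488 -2.8218] M [-0.0032 -0.0928 -0.0362] w 0.008223204977224176 q [ 50.7724  17.9793 -28.5564  85.3593   8.7106  78.8128  20.6984]
shift [ -2.7365 -49.0012  -0.1585] turn [ 0.0012 -0.0003 -0.0002]
```

Emit:
jog_arm --pt "0 0 -0.5 -0.1 0 0 0" --pt "0 -0.1 -1.5 -0.1 0 0 0" --pt "0 -0.2 -3 -0.1 0 0 0" --pt "0 -0.3 -5 -0.1 0 0 0" --pt "0 -0.4 -7 -0.1 0 0 0" --pt "0 -0.5 -9 -0.1 0 0 0" --pt "0 -0.6 -11 -0.1 0 0 0" --pt "0 -0.7 -13 -0.1 0 0 0" --pt "0 -0.8 -15 -0.1 0 0 0" --pt "0 -0.9 -17 -0.1 0 0 0" --pt "0 -1 -19 -0.1 0 0 0" --pt "0 -1.1 -21 -0.1 0 0 0"

```text
time_s: 11.95
tool_pos: [0.5347, -0.1051, 0.2255]
tool_rot: [179.9, 0.0, -0.9]
force: [0.5, 1.2, -3.6]
grip_width: 0.0081
```

Emit:
jog_arm --pt "0 -0.1 -2 0 0 0 0" --pt "0 -0.2 -4 0 0 0 0" --pt "0 -0.3 -6 0 0 0 0" --pt "0 -0.4 -8 0 0 0 0" --pt "0 -0.5 -10 0 0 0 0" --pt "0 -0.6 -12 0 0 0 0" --pt "0 -0.7 -14 0 0 0 0" --pt "0 -0.8 -16 0 0 0 0" --pt "0 -0.9 -17.5 0 0 0 0" --pt "0 -1 -18.5 0 0 0 0" --pt "0 -1 -19 0 0 0 0" --pt "0 -1 -19 0 0 0 0"

```text
time_s: 12.95
tool_pos: [0.527, 0.0868, 0.2253]
tool_rot: [179.9, 0.0, -0.7]
force: [-0.2, 0.3, -1.8]
grip_width: 0.0083
```

```bash
python3 -c "
from h import *
rel([.524,.172,.205],-1)
s=viewer.read_camera('scene');t=viewer.read_camera('top')
crop(s,150,80,220,170,3.6,'pics/s8.png');crop(t,170,120,170,110,4.7,'pics/t8.png')"
```

```text
t 12.95 pos [0.527  0.0868 0.2253] rot [179.9397   0.0221  -0.7343] F [-0.2108  0.2879 -1.7504] M [-0.0021 -0.1172  0.0334] w 0.008293710830934279 q [ 29.0472   7.4211 -44.4225  98.0874   5.3839  76.6927 -17.1148]
shift [-0.404  -8.5169  2.0205] turn [0.0011 0.0004 0.0046]
```

View pics/s8.png

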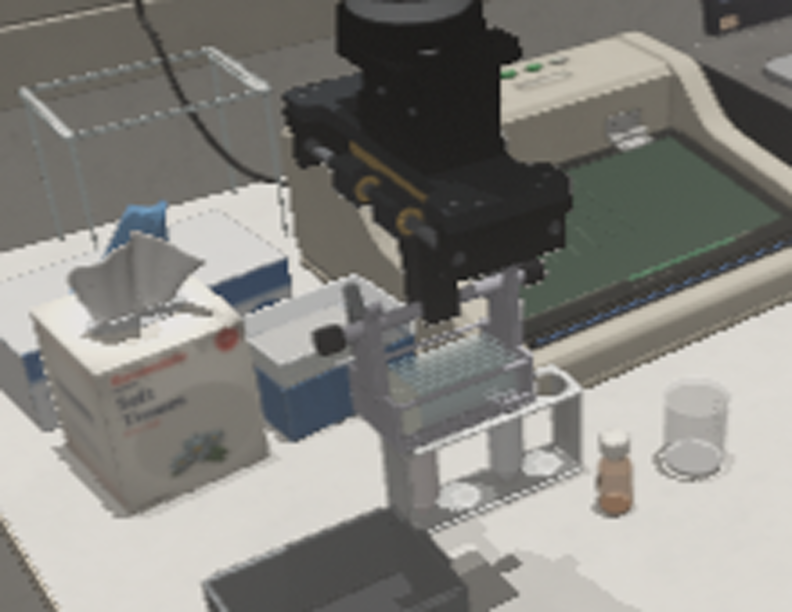

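View pics/t8.png

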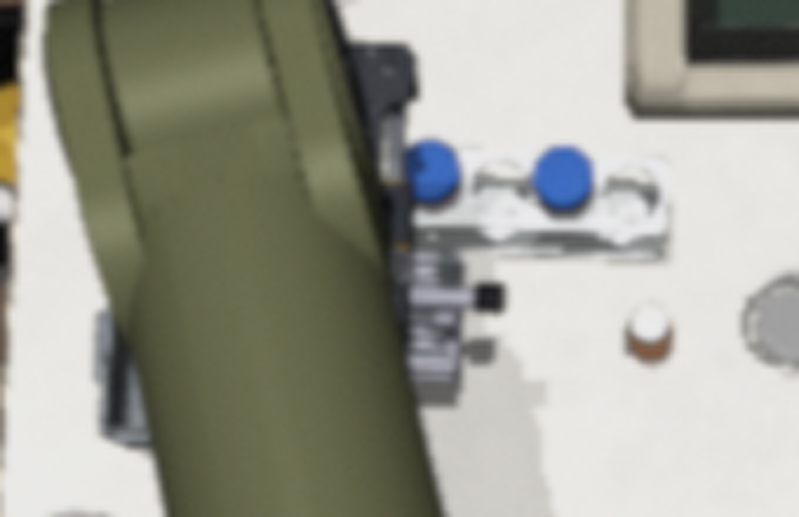

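The rack hangs level with both jaws closed, and the tubes, vial and beaker have not moved. I'll go on to above the trough.

Emit:
jog_arm --pt "0 0 -1 0 0 0 0.004" --pt "0 -0.1 -2.5 0 0 0 0.004" --pt "0 -0.2 -4.2 0 0 0 0.004" --pt "0 -0.3 -6 0 0 0 0.004" --pt "0 -0.4 -7.5 0.3 0 0 0.004" --pt "0 -0.4 -8.3 0.8 0 0 0.004" --pt "0 -0.4 -8.5 1.4 0 0 0.004" --pt "0 -0.4 -8.5 2 0 0 0.004" --pt "0 -0.4 -8.5 2 0 0 0.004" --pt "0 -0.4 -8.5 2 0 0 0.004" --pt "0 -0.4 -8.5 2 0 0 0.004" --pt "0 -0.4 -8.5 2 0 0 0.004"

```text
time_s: 14.05
tool_pos: [0.5253, 0.1684, 0.2053]
tool_rot: [179.9, -0.0, -1.2]
force: [1.2, 0.5, -3.2]
grip_width: 0.0082
```

```bash
python3 -c "
from h import *
rel([.524,.172,.16],-1)
s=viewer.read_camera('scene');t=viewer.read_camera('top')
cv2.imwrite('pics/s9raw.png',s[:,:,::-1]);cv2.imwrite('pics/t9raw.png',t[:,:,::-1])
crop(s,195,165,100,125,6,'pics/s9.png');crop(t,170,140,130,100,6,'pics/t9.png')"
```

```text
t 14.05 pos [0.5253 0.1684 0.2053] rot [179.8745  -0.0026  -1.2368] F [ 1.2017  0.4789 -3.247 ] M [-0.0224 -0.0746 -0.0084] w 0.008164214499314556 q [ 21.7118  11.4483 -47.3917  97.3242   8.8125  75.0933 -28.6343]
shift [-0.1389 -0.3653  4.5256] turn [ 0.0022 -0.     -0.0041]
```

View pics/s9.png

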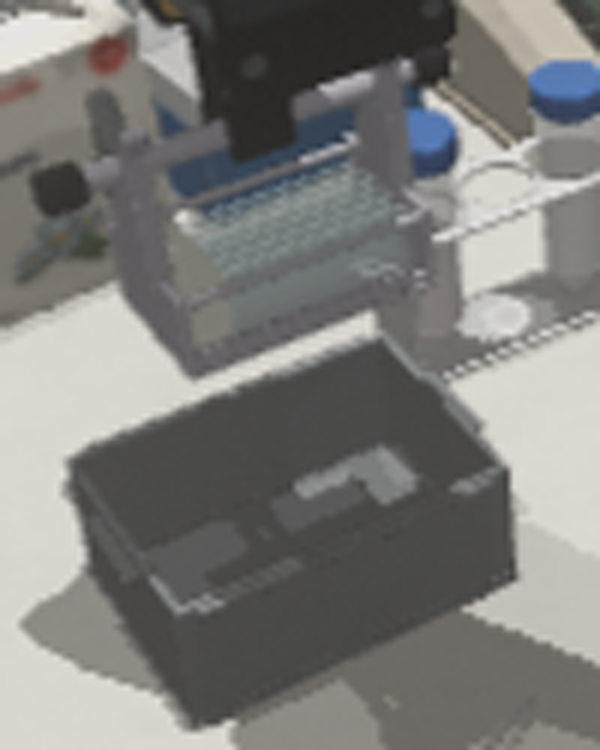

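View pics/t9.png

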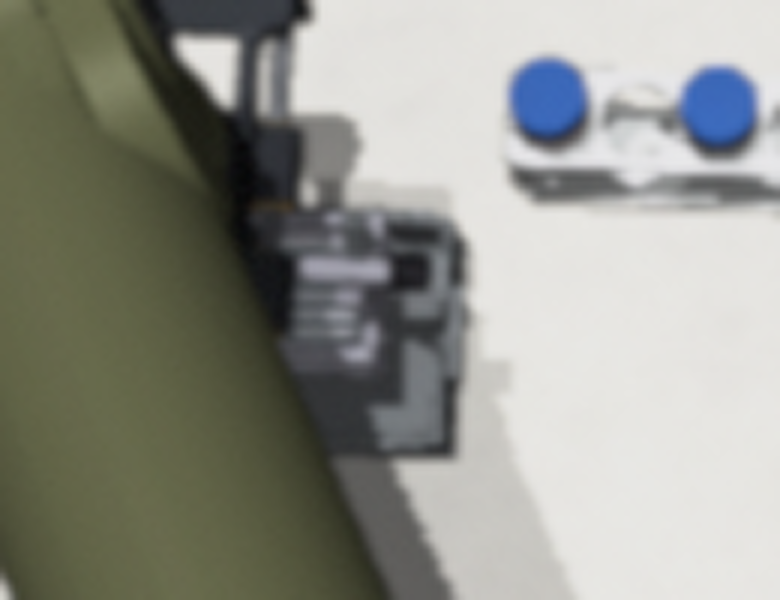

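Emit:
jog_arm --pt "0 -0.1 -0.35 0.7 0 0 -0.004" --pt "0 -0.1 -0.35 1.7 0 0 -0.004" --pt "0 -0.1 -0.35 2.8 0 0 -0.004" --pt "0 -0.1 -0.35 3.9 0 0 -0.004" --pt "0 -0.1 -0.35 4.9 0 0 -0.004" --pt "0 -0.1 -0.35 5.6 0 0 -0.004" --pt "0 -0.1 -0.35 5.9 0 0 -0.004" --pt "0 -0.1 -0.35 5.9 0 0 -0.004" --pt "0 -0.1 -0.35 5.9 0 0 -0.004" --pt "0 -0.1 -0.35 5.9 0 0 -0.004" --pt "0 -0.1 -0.35 5.9 0 0 -0.004" --pt "0 -0.1 -0.35 5.9 0 0 -0.004"

```text
time_s: 15.15
tool_pos: [0.5246, 0.1724, 0.1469]
tool_rot: [179.9, -0.1, -1.0]
force: [0.1, -0.4, -3.5]
grip_width: 0.0085
```

```bash
python3 -c "
from h import *
rel([.524,.172,.139],-1)
s=viewer.read_camera('scene');t=viewer.read_camera('top')
cv2.imwrite('pics/s10raw.png',s[:,:,::-1]);cv2.imwrite('pics/t10raw.png',t[:,:,::-1])
crop(s,195,180,95,75,8,'pics/s10.png');crop(t,185,165,70,58,11,'pics/t10.png')"
```

```text
t 15.15 pos [0.5246 0.1724 0.1469] rot [179.8924  -0.0669  -0.9757] F [ 0.1279 -0.3648 -3.5057] M [-0.0537 -0.047  -0.0117] w 0.008482438235736594 q [ 20.3169  14.4834 -46.9431 101.5026  11.4335  68.8733 -30.845 ]
shift [-0.065   0.0361  0.7891] turn [ 0.0019 -0.0012  0.0004]
```

View pics/s10.png

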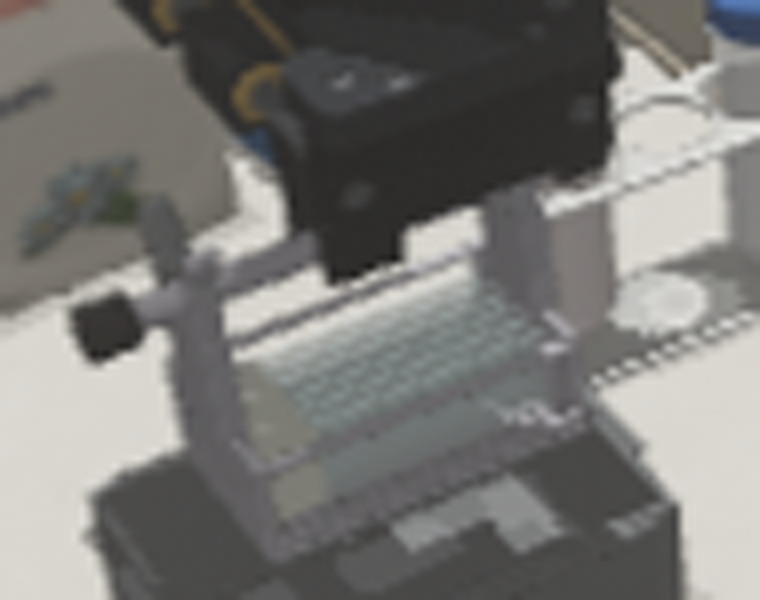

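View pics/t10.png

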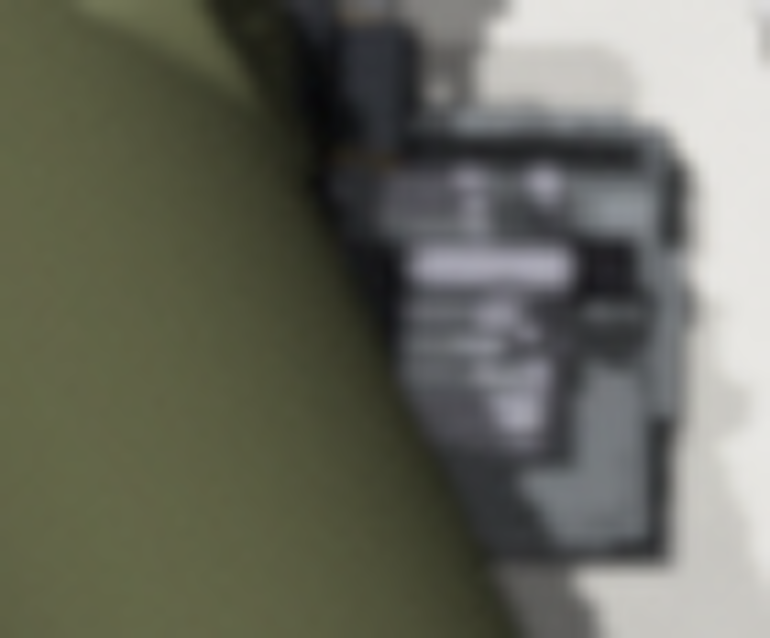

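```bash
python3 -c "
from h import *
S=lambda x,y:(195+(x+.5)/8-.5,180+(y+.5)/8-.5); T=lambda x,y:(185+(x+.5)/11-.5,165+(y+.5)/11-.5)
zc=.1469-.0641
a=onz('scene',*S(280,560),zc);b=onz('scene',*S(583,420),zc);print('near edge',a,b,np.linalg.norm(a-b),np.degrees(np.arctan2(*(a-b)[1::-1])))
print('knob L scene',onz('scene',*S(107,327),.1528),'expect',[.5246+.0675*np.sin(np.radians(.98)),.1724+.0675])
print('knob R top',onz('top',*T(605,268),.1528),'expect',[.5246-.0675*np.sin(np.radians(.98)),.1724-.0675])
print('rack R end plate top, z~.083 near corner',onz('top',*T(560,460),zc),onz('top',*T(545,450),zc))
print('trough scene rim corners',onz('scene',*S(680,502),.06))
print('expect slots top: rack -y end',)
"
```

```text
near edge [0.4919 0.217  0.0828] [0.4939 0.1237 0.0828] 0.09331496446043279 91.24648900830185
knob L scene [0.5222 0.24   0.1528] expect [np.float64(0.5257544790069213), 0.2399]
knob R top [0.5222 0.1053 0.1528] expect [np.float64(0.5234455209930786), 0.1049]
rack R end plate top, z~.083 near corner [0.4884 0.1234 0.0828] [0.4906 0.1269 0.0828]
trough scene rim corners [0.4712 0.1074 0.06  ]
expect slots top: rack -y end
```

Rod middle and trough centre agree in the cameras, (0.5222, 0.1727) against (0.5219, 0.1728). The yaw estimates scatter by 2°, so I'll look at the edges more closely.

Run:
```python
from h import *
s=cv2.imread('pics/s10raw.png')[:,:,::-1]; s0=cv2.imread('pics/scene0.png')
c=s.copy(); c=np.clip(c.astype(float)*1.4,0,255).astype(np.uint8)
crop(c,222,225,52,30,15,'pics/s10z.png')
# trough long rim lines in first scene picture: light->dark step scanned down columns
g=cv2.cvtColor(s0,cv2.COLOR_BGR2GRAY).astype(np.float32)
def edge(cols,r0fun,half,fn):
    P=[]
    for u in cols:
        r=r0fun(u); a=int(r-half); col=g[a:a+2*half+1,u]; d=np.diff(col); k=fn(d); P.append((u,a+k+.5))
    return np.array(P)
def heading(P,z):
    L=cv2.fitLine(P.astype(np.float32),cv2.DIST_HUBER,0,.01,.01).ravel()
    q=[onz('scene',*(L[2:]+L[:2]*k),z)[:2] for k in(-20,20)]; d=q[1]-q[0]; print(q,np.degrees(np.arctan2(d[1],d[0]))%180, 'resid',np.abs((P-L[2:])@[-L[1],L[0]]).mean())
# far outer rim edge (206.9,241.9)-(258.75,220.6): desk bright above -> dark below
heading(edge(range(212,255),lambda u:241.9+(u-206.9)*(220.6-241.9)/51.85,3,np.argmin),.06)
# near outer bottom edge on desk z=0: dark wall above -> bright desk
heading(edge(range(235,277),lambda u:285.5+(u-229)*(261.5-285.5)/51.5,4,np.argmax),0)
# top: far rim outer edge, near outer bottom edge
t0=cv2.cvtColor(cv2.imread('pics/top0.png'),cv2.COLOR_BGR2GRAY).astype(np.float32); g=t0
def h2(P,z):
    L=cv2.fitLine(P.astype(np.float32),cv2.DIST_HUBER,0,.01,.01).ravel()
    q=[onz('top',*(L[2:]+L[:2]*k),z)[:2] for k in(-20,20)]; d=q[1]-q[0]; print('top',q,np.degrees(np.arctan2(d[1],d[0]))%180)
h2(edge(range(198,243),lambda u:174+(u-194)*2.1/52,3,np.argmin),.06)
h2(edge(range(196,243),lambda u:214.5+(u-194)*1.0/52,4,np.argmax),0)
```

```text
[array([0.5708, 0.2212]), array([0.5712, 0.1268])] 90.23515938860179 resid 0.6732538404852845
[array([0.4738, 0.2186]), array([0.4716, 0.1271])] 88.6000925507491 resid 0.2293094146505263
top [array([0.5709, 0.239 ]), array([0.5714, 0.1352])] 90.24101139680343
top [array([0.472 , 0.2461]), array([0.4738, 0.1388])] 90.940140298962
```

View pics/s10z.png

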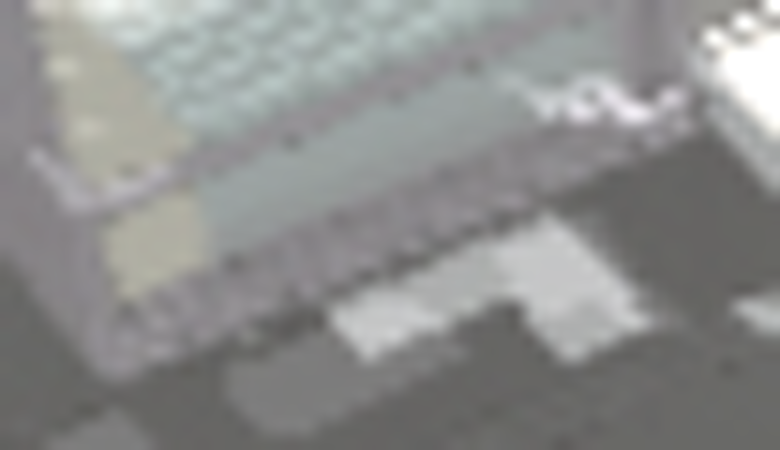

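Run:
```python
from h import *
a=onz('scene',229.2,249.87,.0828);b=onz('scene',267.87,233.2,.0828);d=a-b
print(a,b,np.linalg.norm(d),np.degrees(np.arctan2(d[1],d[0])))
# trough edges again, subpixel half-level crossings in upscaled pictures, outliers shown
for cam,fn in(('scene','scene0'),('top','top0')):
    g=cv2.cvtColor(cv2.imread(f'pics/{fn}.png'),cv2.COLOR_BGR2GRAY).astype(np.float32)
    if cam=='scene': sp=[('far rim',range(212,255),lambda u:241.9+(u-206.9)*(220.6-241.9)/51.85,.06,1),('near bottom',range(235,277),lambda u:285.5+(u-229)*(261.5-285.5)/51.5,0,-1)]
    else: sp=[('far rim',range(200,242),lambda u:174+(u-194)*2.1/52,.06,1),('near bottom',range(200,242),lambda u:215.5+(u-194)*1.2/52,0,-1)]
    for nm,cols,f,z,sg in sp:
        P=[]
        for u in cols:
            r=np.arange(f(u)-5,f(u)+5,.1); v=cv2.remap(g,np.full((1,len(r)),u,np.float32),r[None].astype(np.float32),cv2.INTER_LINEAR).ravel()
            if sg<0: r,v=r[::-1],v[::-1]
            k=np.argmax(v<175); P.append((u,r[k]))   # first drop below desk brightness, coming from outside
        P=np.array(P); c=np.polyfit(*P.T,1)
        for _ in range(3):
            e=P[:,1]-np.polyval(c,P[:,0]); m=abs(e)<.6; c=np.polyfit(*P[m].T,1)
        q=[onz(cam,u,np.polyval(c,u),z)[:2] for u in(cols[0],cols[-1])];d=q[1]-q[0]
        print(cam,nm,m.sum(),len(P),q,np.degrees(np.arctan2(d[1],d[0]))%180)
```

```text
[0.4915 0.218  0.0828] [0.49   0.1249 0.0828] 0.09313979938356784 89.09250625736115
scene far rim 43 43 [array([0.5746, 0.2233]), array([0.572 , 0.1167])] 88.60477900120003
scene near bottom 42 42 [array([0.4728, 0.225 ]), array([0.4703, 0.1213])] 88.6306228620391
top far rim 42 42 [array([0.5768, 0.2219]), array([0.5748, 0.1153])] 88.88106770331613
top near bottom 42 42 [array([0.4721, 0.2293]), array([0.4705, 0.1191])] 89.18907614977567
```

The trough heading is about 88.8° and the rack about 89.1°, so they line up. I'll make the final small descent with sub-millimetre centring.

Emit:
jog_arm --pt "0 0.05 -0.08 0.2 0.002 0 0.002" --pt "0 0.05 -0.08 0.4 0.002 0 0.002" --pt "0 0.05 -0.08 0.6 0.002 0 0.002" --pt "0 0.05 -0.08 0.75 0.002 0 0.002" --pt "0 0.05 -0.08 0.75 0.002 0 0.002" --pt "0 0.05 -0.08 0.75 0.002 0 0.002" --pt "0 0.05 -0.08 0.75 0.002 0 0.002" --pt "0 0.05 -0.08 0.75 0.002 0 0.002" --pt "0 0.05 -0.08 0.75 0.002 0 0.002" --pt "0 0.05 -0.08 0.75 0.002 0 0.002" --pt "0 0.05 -0.08 0.75 0.002 0 0.002" --pt "0 0.05 -0.08 0.75 0.002 0 0.002"

```text
time_s: 16.25
tool_pos: [0.525, 0.173, 0.1392]
tool_rot: [180.0, -0.0, -1.1]
force: [0.4, -0.5, -3.9]
grip_width: 0.0082
```

```bash
python3 -c "
from h import *
rel([.525,.1732,.1395],-1.1); print(get_obs()['joint_velocities'])
s=viewer.read_camera('scene')
crop(s,185,165,180,130,4.4,'pics/s11.png')
crop(s,195,180,95,95,6,'pics/s11b.png')"
```

```text
t 16.25 pos [0.525  0.173  0.1392] rot [179.9968  -0.0497  -1.0918] F [ 0.4495 -0.4563 -3.8671] M [ 0.0243 -0.0905  0.0073] w 0.008168859533541161 q [ 20.1146  15.0024 -46.8142 101.9375  11.7687  68.0512 -31.2435]
shift [-0.0029 -0.0167 -0.028 ] turn [ 0.0001 -0.0009  0.0001]
[ 0.0449  0.0632 -0.0046  0.0304  0.0413  0.0272 -0.011 ]
```

View pics/s11.png

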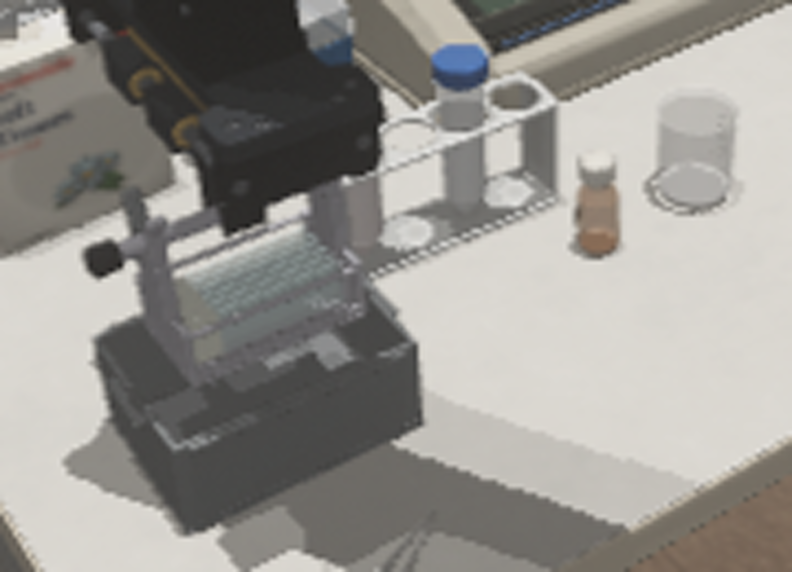

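View pics/s11b.png

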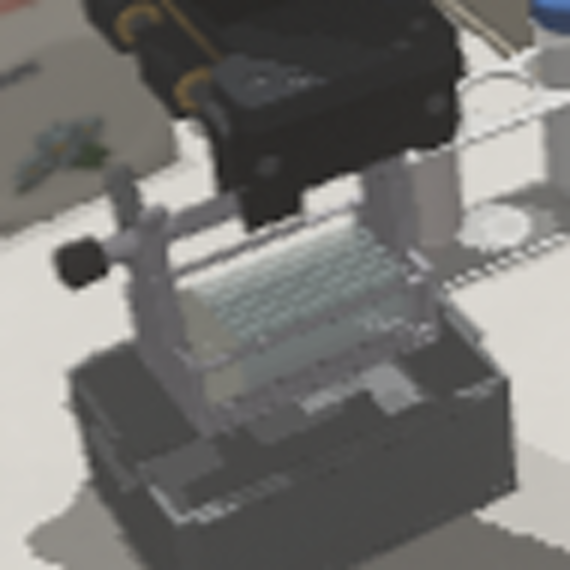

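The rack hangs level over the trough mouth, and the vial, beaker and tubes are where they were. The tool pose is within 0.3 mm of target and the arm is still, so I'll hand in.

```bash
python3 -c "
from cell import env,get_obs
print(env.sign_off()); o=get_obs(); print(o['time_s'],o['tool_pos'],o['force'])"
```

```text
the job is handed in; nothing more can be done
None
the job is handed in; nothing more can be done
```

The job is handed in at about 16.3 s: the rod is pressed into both clips, and the rack is hanging still above the trough, held by the rod.

- **Clips:** the rod snapped past the jaws, then met the slot floor at 15 N. Pressing to 22.5 N moved it only 0.2 mm more. I judged both jaws closed from this and the pictures; jaw angles could not be read directly.
- **Carry:** I lifted the rack to about 160 mm under its base and carried it over. The load stayed near 3 N. In the last picture the vial, the beaker and the tube that is not hidden stand where they were, and the yellow rack was left alone.
- **Final pose:** the TCP is at (0.525, 0.173, 0.139), within 0.3 mm of target. That puts the rack's underside about 15 mm above the rim.
- **Alignment:** the rack heads 89.1° and the trough about 88.8°. The wrist is within 0.1° of vertical, and the rack looks level.

Some checks disagreed:
- **Tool against cameras:** the cameras read x about 1–3.5 mm lower than the tool, so I centred the rack camera against camera.
- **Rack centre:** the rack's bottom edge put its centre about 1–1.5 mm from the rod's middle. I split the difference, so I'd trust the centring to about 2 mm.
- **Grip width:** it read 8.2 mm on a 10 mm rod, but the grip never slipped noticeably.

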